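Pack the lockbox and latch it

ROBOT

A 6-joint arm with a two-finger parallel gripper is mounted at the origin on the work surface. World frame = base frame: x ahead of the robot, y to its left, z up, the work surface at z = 0. Lengths are in m, angles in rad, forces in N, time in s.
With the tool pointing down it reaches from about 0.375 to 0.9 m from the base axis. Payload 3.1 kg.
Tool frame: the origin (TCP) lies midway between the tips of the shut fingers; the grasp point (between the pads) lies 19 mm behind it; z points along the fingers, y is the line along which they close (so a half turn about z gives the same grasp; the last joint's range is limited). The gripper opens to 87 mm and grips with 3 to 60 N. Pads are 19 mm wide; open, the fingers measure 117 mm over their backs; the gripper's body (75 mm by 190 mm) begins 51 mm behind the grasp point.
Start: joints at [1.071, 0.527, 1.433, -0, 1.181, -0.178], TCP at [0.197, 0.593, 0.223] pointing down, gripper open.
Joint ranges: [-3.08, 3.08], [-0.75, 2.2], [0.22, 2.44], [-1.43, 4.57], [0, 2.65], [-2.85, 2.85]. Speed limits (rad/s): [2.79, 2.79, 3.14, 3.14, 3.14, 3.14].

INTERFACE

Orientations are given as a unit quaternion [x, y, z, w].
In Python, from rig import robot gives the robot as it stands. The module is installed in compiled form; this text tells all that it offers.
- The arm moves only by the tool play_rows, never from a script. Its arguments are lists of equal length, an entry for each row: "gripper": the closure, from -1 (fully open) to 1 (shut); "delta_pos": the shift along the tool's x, y, z in cm, a list of three; "turn": the turn, a rotation vector about the tool's x, y, z in rad, a list of three. A call has 1 to 12 rows; each row is the pose to reach, as a shift and turn from the pose commanded when the call began, along the tool's axes at that moment; what a row does not reach only later rows make up. A row lasts 1/8 s, in which the tool goes at most 62.5 mm and 10.7 degrees, less where a joint would pass 70% of its speed; a pose out of reach is approached as far as the arm can. A call with a gripper value outside its range is refused whole. The fingers move at their own pace and stop on an object; "squeeze" is the grip in N (left out, the last holds). Time passes only in rows, so rows that repeat a pose let the fingers close. It gives the time, the measured TCP pose, the force, the opening and the grip force at its end, in the units of the state.
- robot.get_obs(): the state, without advancing time (a new reading comes with each control period).
- robot.camera(name): name is "scene" or "top" or "wrist"; returns a dict with "color" (400x640x3 uint8, red, green, blue), "vfov" (degrees; the focal length in pixels is half the picture's height over the tangent of half this angle, whatever the lens; pixels are square), "cx", "cy" (the principal point, pixels), "R" (3x3) and "t" (3): a world point X has camera coordinates R X + t. Camera axes: x right, y down, z forward; pixel columns grow to the right and rows downward; lengths in m; the calibration is good to about 2 mm. A picture is of the moment at which its call begins. There is no depth.
- robot.hand_in(): hands the job in; it is judged then, once.
The state is a dict: "time": time; "q": joint angles; "joint_velocities": joint speeds; "joint_torque": joint torques, N m; "position": TCP position; "tool_rot": TCP orientation; "ft_force": force on the tool from outside, world axes, zero at the start; "moment": the same for the moment, N m; "grip_width": finger opening in m; "grip_force": force on a finger pad.
Only numpy, scipy, OpenCV 4.12 (cv2) and the standard library are available. Lean on these libraries where they do the work, as an engineer would, in place of code of your own. Each camera call takes 0.05 s, during which the arm holds its last target. There are 200 camera calls.

TASK

Pack the open steel lockbox: put in all the square wooden pegs from the pocket tray, however many there are, and the blue torch. Once everything is inside, lower the hinged lid gently until it is fully shut, without letting it slam, and then press the latch button on the front of the box all the way down and let go. Leave everything else where it is, including the round steel spacer in the tray.

Things in the scene. Friction and masses are not known exactly. Their poses are not given: they have to be found in the camera images.
- lockbox: Dark steel box fixed to the bench, outside 160 (x) x 240 (y) x 80 mm high, walls and floor 4 mm thick, inside 152 x 232 x 76 mm. Origin: centre of its underside; x points to the hinge side (away from the robot), z up. A 46 mm deep, 50 mm wide, 60 mm high steel block on its front (-x) face carries the latch button.
- lid (a joint): Hinge of the flat steel lid (160 x 240 x 8 mm, 350 g), rad: 0 is shut, 1.57 stands upright, at most 1.75; starts open. The hinge is stiff: the lid stays where it is left and needs about 3 to 6 N at the handle.
- lid_hinge (a point): Middle of the hinge line on the box's far (+x) upper rim, 80.5 mm above the bench; the hinge line runs along the box's y axis.
- lid_handle (a point): Middle of the lid handle: a round steel bar 11 mm thick, 100 mm long, parallel to the hinge line, 35 mm off the lid's outer face on two posts 85 mm apart. From the hinge it is 130 mm along the lid (the free edge is 30 mm further) and 43 mm out from the lid's inner face. Lid upright: it is on the far (+x) side; lid shut: 43 mm above the rim.
- latch (a joint): Travel of the latch button in m: 0 is up, 0.006 is fully down; it springs back. Fully down takes 5 N.
- latch_top (a point): Centre of the top face of the latch button, a steel disc 26 mm in diameter facing up, in front of the box, about 82 mm above the bench when up.
- tray: Plywood pocket tray fixed to the bench, 155 (x) x 100 (y) x 22 mm, with 3 (along x) by 2 (along y) square pockets, 22 mm wide and 14 mm deep, 55 mm between centres. Origin: centre of its underside.
- peg0: Square-section wooden peg, 18 x 18 x 45 mm, 14 g, standing on end in a pocket of the tray (31 mm stick out above the tray). Origin: centre of its lower end, z along its length. Absent in some starts (None).
- peg1: Square-section wooden peg, 18 x 18 x 45 mm, 14 g, standing on end in a pocket of the tray (31 mm stick out above the tray). Origin: centre of its lower end, z along its length. Absent in some starts (None).
- peg2: Square-section wooden peg, 18 x 18 x 45 mm, 14 g, standing on end in a pocket of the tray (31 mm stick out above the tray). Origin: centre of its lower end, z along its length. Absent in some starts (None).
- peg3: Square-section wooden peg, 18 x 18 x 45 mm, 14 g, standing on end in a pocket of the tray (31 mm stick out above the tray). Origin: centre of its lower end, z along its length. Absent in some starts (None).
- peg4: Square-section wooden peg, 18 x 18 x 45 mm, 14 g, standing on end in a pocket of the tray (31 mm stick out above the tray). Origin: centre of its lower end, z along its length. Absent in some starts (None).
- torch: Blue plastic torch lying on the bench, 115 mm long along its x, 140 g: a round barrel 29 mm thick and 68 mm long in the middle, a square head 32 x 32 x 37 mm at +x and a square tail cap 32 x 32 x 10 mm at -x. Origin: below the middle of its length, at its underside; its axis is 16 mm above that.
- spacer: Round steel spacer, 19 mm in diameter and 30 mm high, standing in one pocket of the tray. Origin: centre of its underside. To be left where it is.
- bowl: Green ceramic bowl of round dowels, 124 mm wide, 50 mm high. Origin: centre of its underside. To be left where it is.
- wedge: Wooden door wedge, 120 x 36 mm, about 30 mm high. Origin: centre of its underside. To be left where it is.
- hexkey: Stainless hex wrench, L-shaped, 110 mm long, 8 mm thick. Origin: middle of its long arm, underside. To be left where it is.
- tape: Grey tape measure, 65 x 35 x 60 mm high. Origin: centre of its underside. To be left where it is.
- mug: White mug, 80 mm wide, 90 mm high. Origin: centre of its underside. To be left where it is.
- jar: Glass jar with steel cap, 64 mm wide, 85 mm high. Origin: centre of its underside. To be left where it is.

How it is judged:
By the outcome, as a careful person would: the job done as asked, in the order asked, and still so for the second after the job is handed in, with the robot touching nothing.
Of peg0, peg1, peg2, peg3, peg4 only 3 to 5 are there at a start; the rules pass over those that are not, and their reading is None.
At some moment in a run one of torch may be knocked a few centimetres aside while the robot is not near it.
Once in a run the grip may slacken for a moment while it holds something.
It also fails if it takes over 210 s, if anything falls off the work surface, if the arm or the gripper's body presses on something with over 40 N, if the wrist force passes 120 N, or if a joint passes its speed limit or range.

## Working session

There is one attempt and no reset: what is moved stays moved. The work goes in short steps, Python scripts to look and compute and a tool call to move; the robot and the scene stay as the last step left them, time stands still between calls to the robot, and variables do not carry over. Pictures are saved under pics/ and viewed, at most 14 in all, crops included, and the job is handed in when it is done.

Besides the shell and the picture viewer there is one more tool, called after "Emit:" as a command line: name --argument value ..., lists and objects as JSON in quotes. play_rows: Moves the arm, as the interface text tells. Its arguments: {"type":"object","properties":{"gripper":{"type":"array","items":{"type":"number"}},"delta_pos":{"type":"array","items":{"type":"array","items":{"type":"number"}}},"turn":{"type":"array","items":{"type":"array","items":{"type":"number"}}},"squeeze":{"type":"number"}},"required":["gripper","delta_pos","turn"]}

```bash
mkdir -p pics; cat > h.py <<'E'
import numpy as np, cv2
from rig import robot
from scipy.spatial.transform import Rotation as Ro
def snap(n,f):
    c=robot.camera(n); cv2.imwrite(f'pics/{f}.png',c['color'][:,:,::-1]); np.savez(f'pics/{f}.npz',**{k:v for k,v in c.items()})
    return c
def ld(f): return dict(np.load(f'pics/{f}.npz'))
def ray(c,u,v):
    f=200/np.tan(np.radians(float(c['vfov']))/2)
    d=np.array([(u-c['cx'])/f,(v-c['cy'])/f,1.]); R=c['R'];return -R.T@c['t'], R.T@d
def onz(c,u,v,z):
    o,d=ray(c,u,v); return o+d*(z-o[2])/d[2]
def tri(obs):
    A=np.zeros((3,3));b=np.zeros(3);P=[]
    for c,u,v in obs:
        o,d=ray(c,u,v);d=d/np.linalg.norm(d);M=np.eye(3)-np.outer(d,d);A+=M;b+=M@o;P.append((o,M))
    x=np.linalg.solve(A,b);return x,[np.linalg.norm(M@(x-o)) for o,M in P]
def proj(c,X):
    f=200/np.tan(np.radians(float(c['vfov']))/2);p=c['R']@np.asarray(X)+c['t'];return np.array([p[0]/p[2]*f+c['cx'],p[1]/p[2]*f+c['cy']])
def crop(f,x0,y0,x1,y1,s,out):
    im=cv2.imread(f'pics/{f}.png')[y0:y1,x0:x1];cv2.imwrite(f'pics/{out}.png',cv2.resize(im,None,fx=s,fy=s,interpolation=cv2.INTER_CUBIC))
def togo(x,y,z):
    "shift in tool axes (cm) from measured pose"
    s=robot.get_obs();r=Ro.from_quat(s['tool_rot']);return np.round(r.inv().apply(np.array([x,y,z])-s['position'])*100,2)
E
python3 - <<'E'
from h import *
for n in('top','scene','wrist'):
    c=snap(n,n+'0');print(n,c['vfov'],c['cx'],c['cy'],-c['R'].T@c['t'],c['R'].tolist())
a=cv2.imread('pics/top0.png');b=cv2.imread('pics/scene0.png')
s=robot.get_obs();print(s)
print(Ro.from_quat(s['tool_rot']).as_matrix())
E
```

```text
top 55.47421462519182 317.2832322922324 200.08718201251216 [0.3856849  0.00951496 1.39237011] [[-0.015761208372180563, -0.9998555398862536, -0.00636267784958103], [-0.991683858435119, 0.016444661885601966, -0.12764285336321674], [0.12772904614802427, 0.004297959310774829, -0.9917997874147176]]
scene 54.605757060684496 321.5920668894428 196.23867202015037 [1.21828291 0.64564314 0.67184918] [[-0.6483020989837849, 0.7611380823678571, -0.019318592666148843], [0.4144027460775864, 0.3314562087190886, -0.8475890193631129], [-0.638729013351182, -0.5574994181799202, -0.5303014673112607]]
wrist 67.13807016289401 317.1734872840404 198.40835594956417 [0.13207871 0.61469229 0.38472353] [[0.31487067999520163, 0.9491337777521629, -0.00123564123751459], [0.9196136825590677, -0.30475484579678364, 0.24786116842605682], [0.2348768394914895, -0.07918052723547023, -0.968794774127732]]
{'time': 0.15, 'q': array([ 1.07148526e+00,  5.28286095e-01,  1.43359882e+00,  3.31502844e-05,
        1.18139813e+00, -1.78453979e-01]), 'joint_velocities': array([ 1.81978623e-04, -2.76605758e-03, -2.80199078e-03, -7.61446591e-05,
        6.21344862e-04,  2.90262179e-04]), 'joint_torque': array([ 3.13018627e-04, -4.40431952e+01, -1.76842779e+01,  6.33167918e-02,
        5.51890454e-02, -1.30490366e-04]), 'position': array([0.19677767, 0.59262873, 0.22177878]), 'tool_rot': array([ 1.59747428e-01,  9.87157558e-01, -7.92027518e-04, -2.95427257e-04]), 'ft_force': array([0.01974476, 0.2566256 , 0.42507057]), 'moment': array([-0.01086814, -0.00341811,  0.02140876]), 'grip_force': 0.0, 'grip_width': 0.08690527110535336}
[[-9.48961344e-01  3.15391294e-01 -8.36315217e-04]
 [ 3.15392230e-01  9.48960264e-01 -1.46932441e-03]
 [ 3.30217782e-04 -1.65809939e-03 -9.99998571e-01]]
```

View pics/top0.png

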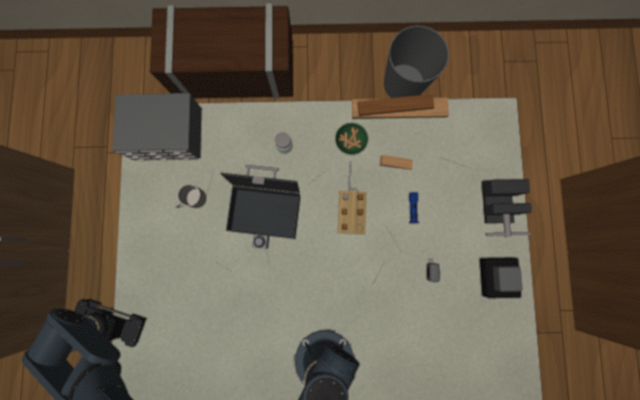

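View pics/scene0.png

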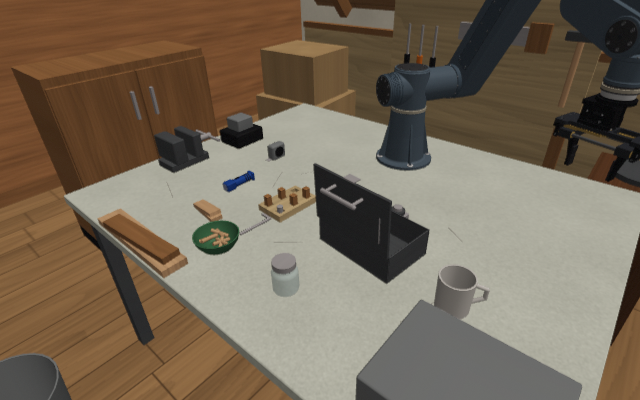

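Top: box about (264,210), latch (260,240), tray (352,213), torch (413,207), wedge (396,162), jar (284,142). I'll enlarge both views.

```bash
python3 - <<'E'
from h import *
crop('top0',215,155,425,255,3.8,'c1'); crop('scene0',215,160,435,275,3.6,'c2')
c=ld('top0')
for n,u,v,z in [('tray',352,213,.022),('torch',413,207,.016),('box',264,210,.06),('latch',260,240,.08)]: print(n,onz(c,u,v,z))
E
```

```text
tray [ 0.51303043 -0.10928575  0.022     ]
torch [ 0.53184584 -0.33194324  0.016     ]
box [0.52517694 0.20355826 0.06      ]
latch [0.41971105 0.21417883 0.08      ]
```

View pics/c1.png

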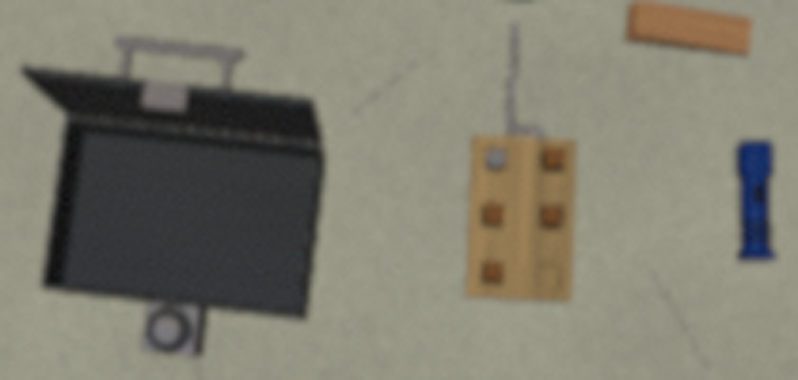

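View pics/c2.png

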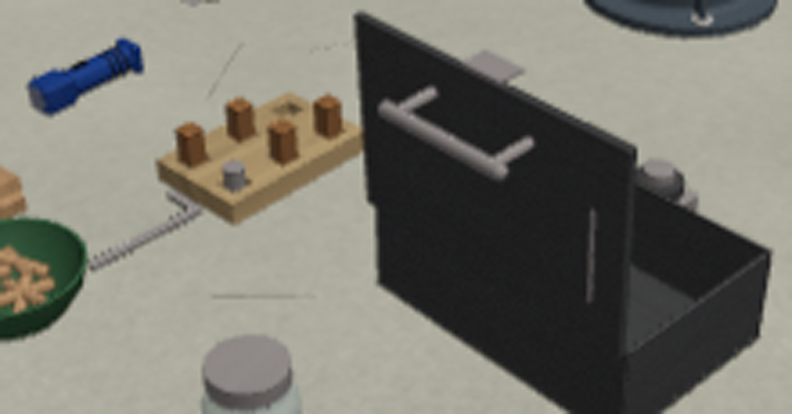

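Four pegs are visible (c1 at (553,157), (492,214), (551,214), (491,272)). The spacer is at (496,157) and one pocket is empty at (551,277). Next I'll move closer for wrist views.

Emit:
play_rows --gripper '[-1, -1, -1, -1, -1, -1, -1, -1, -1, -1, -1, -1]' --delta_pos '[[0, 0, -3], [-3, -3, -7], [-7, -7, -11], [-11, -11, -15], [-15, -15, -16], [-19, -19, -16], [-23, -23, -16], [-27, -27, -16], [-31, -31, -16], [-35, -35, -16], [-35, -35, -16], [-35, -35, -16]]' --turn '[[0, 0, 0], [0, 0, 0], [0, 0, -0.04], [0, 0, -0.08], [0, 0, -0.12], [0, 0, -0.16], [0, 0, -0.2], [0, 0, -0.24], [0, 0, -0.28], [0, 0, -0.32], [0, 0, -0.32], [0, 0, -0.32]]'

```text
time: 1.65
position: [0.4184, 0.1507, 0.3823]
tool_rot: [0.001, 1.0, 0.0, -0.001]
ft_force: [-0.1, 1.1, -0.3]
grip_width: 0.0872
grip_force: 0.0
```

```bash
python3 - <<'E'
from h import *
c=snap('wrist','w1');print(-c['R'].T@c['t']);s=robot.get_obs();print(s['position'],s['tool_rot'],togo(.47,-.2,.36),togo(.47,-.16,.36))
print(Ro.from_quat(s['tool_rot']).as_matrix())
E
```

```text
[0.3503409  0.15137933 0.54537106]
[0.41813517 0.15124882 0.38231003] [ 1.87314709e-04  9.99999819e-01  2.61498080e-04 -5.08605912e-04] [ -5.2  -35.12   2.21] [ -5.2  -31.12   2.21]
[[-9.99999412e-01  3.74895349e-04 -1.01711367e-03]
 [ 3.74363351e-04  9.99999793e-01  5.23186604e-04]
 [ 1.01730960e-03  5.22805527e-04 -9.99999346e-01]]
```

View pics/w1.png

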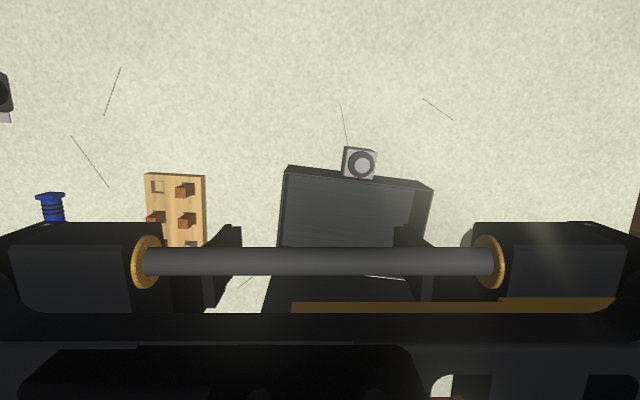

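The wrist camera sees only towards the robot, in rows above about 220. The box, latch (361,163) and tray (175,205) are partly hidden. I'll shift forward over the tray and torch.

Emit:
play_rows --gripper '[-1, -1, -1, -1, -1, -1, -1, -1, -1, -1, -1]' --delta_pos '[[-1, -5, 0], [-2, -10, 0], [-4, -14, 0], [-6, -18, 1], [-8, -22, 2], [-10, -26, 3], [-12, -30, 4], [-14, -33, 4], [-16, -35, 4], [-16, -35, 4], [-16, -35, 4]]' --turn '[[0, 0, 0], [0, 0, 0], [0, 0, 0], [0, 0, 0], [0, 0, 0], [0, 0, 0], [0, 0, 0], [0, 0, 0], [0, 0, 0], [0, 0, 0], [0, 0, 0]]'

```text
time: 3.08
position: [0.5782, -0.1974, 0.3422]
tool_rot: [-0.001, 1.0, 0.001, -0.001]
ft_force: [1.2, 1.0, -0.5]
grip_width: 0.0867
grip_force: 0.0
```

```bash
python3 - <<'E'
from h import *
c=snap('wrist','w2');s=robot.get_obs();print(s['position'],s['tool_rot'])
crop('w2',120,40,520,230,2,'w2c')
E
```

```text
[ 0.57803381 -0.197419    0.34252415] [-6.71971975e-04  9.99999555e-01  4.43585837e-04 -4.92443373e-04]
```

View pics/w2c.png

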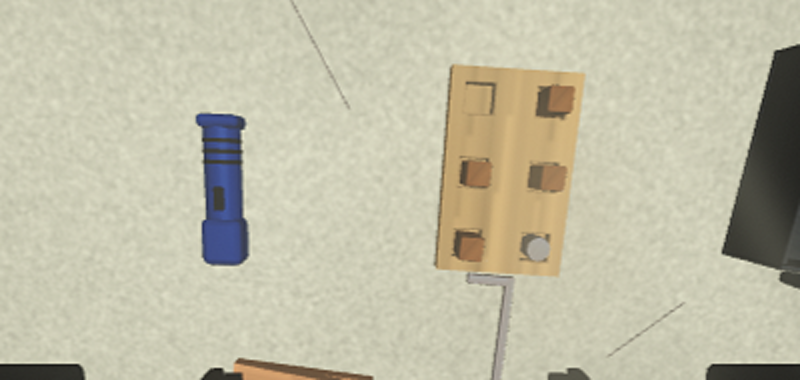

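Wrist crop (2x, offset 120,40): torch axis runs from tail (220,118) to head (225,262). Tray top corners are (452,65), (584,72), (558,276), (436,268). Peg tops are about (562,99), (478,172), (552,177), (472,246). I'll take a second wrist view.

Emit:
play_rows --gripper '[-1, -1, -1, -1, -1]' --delta_pos '[[0, -3, 3], [0, -6, 6], [0, -6, 7], [0, -6, 7], [0, -6, 7]]' --turn '[[0, 0, 0], [0, 0, 0], [0, 0, 0], [0, 0, 0], [0, 0, 0]]'

```text
time: 3.75
position: [0.5791, -0.2585, 0.2741]
tool_rot: [-0.0, 1.0, -0.0, 0.001]
ft_force: [-0.0, -0.6, 0.3]
grip_width: 0.0868
grip_force: 0.0
```

```bash
python3 - <<'E'
from h import *
c=snap('wrist','w3');s=robot.get_obs();print(s['position'],s['tool_rot'])
crop('w3',180,20,580,230,2,'w3c')
E
```

```text
[ 0.57920355 -0.258656    0.27420363] [-2.94196187e-04  9.99999137e-01 -6.07454867e-04  1.12711604e-03]
```

View pics/w3c.png

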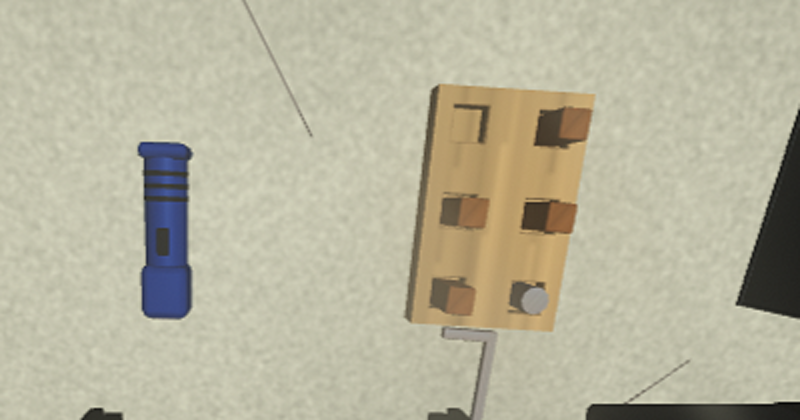

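Second view (2x, offset 180,20): peg tops (575,125), (474,211), (564,218), (461,297). Tray corners are (440,86), (596,95), (552,331), (411,321), and the torch runs (165,143)–(166,317).

```bash
python3 - <<'E'
from h import *
a=ld('w2');b=ld('w3');w=ld('w1');t=ld('top0')
A=lambda p:(a,120+p[0]/2,40+p[1]/2); B=lambda p:(b,180+p[0]/2,20+p[1]/2)
T=lambda p:(t,215+p[0]/3.8,155+p[1]/3.8)
pr=lambda n,r:print(n,np.round(r[0]*1000,1),np.round(np.array(r[1])*1000,1))
for n,p,q in [('pegA',(562,98),(575,125)),('B',(478,172),(474,211)),('C',(552,177),(564,218)),('D',(472,246),(461,297)),
 ('t1',(452,65),(440,86)),('t2',(584,72),(596,95)),('t3',(558,276),(552,331)),('t4',(436,268),(411,321)),
 ('tail',(220,116),(165,145)),('head',(225,263),(166,316)),('sp',(537,248),(535,300))]: pr(n,tri([A(p),B(q)]))
pr('frontL',tri([(w,433,190),T((45,287))]));pr('frontR',tri([(w,284,165),T((305,317))]));pr('latch',tri([(w,361,164),T((168,329))]))
E
```

```text
pegA [465.3 -76.4  49.5] [0.6 0.6]
B [ 516.3 -135.8   57.7] [0.1 0.1]
C [519.8 -84.3  66.4] [0.4 0.4]
D [ 570.6 -137.3   50.6] [0.2 0.2]
t1 [ 439.8 -153.5   25.9] [0.3 0.3]
t2 [445.3 -56.2  29.6] [0.6 0.6]
t3 [598.6 -63.1  23.1] [0. 0.]
t4 [ 592.1 -162.2   22.1] [0.3 0.3]
tail [ 475.4 -329.3   21.7] [0.1 0.1]
head [ 589.6 -334.6   16.1] [0. 0.]
sp [573.2 -86.6  44.2] [0.1 0.1]
frontL [451.7 324.7 102.4] [1.8 1.8]
frontR [423.6  95.5  29.8] [1.2 1.2]
latch [414.6 218.9  76. ] [1.3 1.3]
```

```bash
python3 - <<'E'
from h import *
a=ld('w2');b=ld('w3')
A=lambda p:(a,120+p[0]/2,40+p[1]/2); B=lambda p:(b,180+p[0]/2,20+p[1]/2)
P=[]
for n,p,q,z in [('t1',(452,65),(440,86),.022),('t2',(584,72),(596,95),.022),('t3',(558,276),(552,331),.022),('t4',(436,268),(411,321),.022),('A',(562,98),(575,125),.053),('B',(478,172),(474,211),.053),('C',(552,177),(564,218),.053),('D',(472,246),(461,297),.053),('tail',(220,116),(165,145),.02),('head',(225,263),(166,316),.02)]:
    x=(onz(*A(p),z)+onz(*B(q),z))/2;P.append(x[:2]);print(n,x*1000,(onz(*A(p),z)-onz(*B(q),z))*1000)
c=np.array(P[:4]);m=c.mean(0);d=(c[2]+c[3]-c[0]-c[1]);e=(c[1]+c[2]-c[0]-c[3]);y=np.arctan2(d[1],d[0]);print(m,y,np.arctan2(-e[0],e[1]),np.linalg.norm(d)/2,np.linalg.norm(e)/2)
R=np.array([[np.cos(y),-np.sin(y)],[np.sin(y),np.cos(y)]])
for i in(-1,0,1):
  for j in(-1,1): print(i,j,m+R@[.055*i,.0275*j])
E
```

```text
t1 [ 439.18758746 -152.80748534   22.        ] [-0.60266546 -0.71225614  0.        ]
t2 [444.14116124 -53.18180349  22.        ] [-1.13948459 -1.60116734  0.        ]
t3 [598.84102168 -62.67843982  22.        ] [ 0.04533271 -0.21453978  0.        ]
t4 [ 592.11292874 -162.16903991   22.        ] [ 0.6575097  -0.10204203  0.        ]
A [465.71208804 -77.71306576  53.        ] [-1.19354715  0.64920284  0.        ]
B [ 516.32599351 -134.69545769   53.        ] [-0.13284908 -0.86818227  0.        ]
C [520.13473205 -79.44415764  53.        ] [-0.84079706 -2.81443757  0.        ]
D [ 570.20408211 -137.89024299   53.        ] [0.36979794 0.41139911 0.        ]
tail [ 475.24094717 -329.63689685   20.        ] [ 2.95612613e-01 -1.30361060e-01  5.55111512e-14]
head [ 588.88195138 -333.72141104   20.        ] [0.14632181 0.37146069 0.        ]
[ 0.51857067 -0.10770919] -0.061225871372910266 -0.058600391209164514 0.15410134335042913 0.099729327520259
-1 -1 [ 0.46199107 -0.13179235]
-1 1 [ 0.46535639 -0.0768954 ]
0 -1 [ 0.51688802 -0.13515766]
0 1 [ 0.52025333 -0.08026072]
1 -1 [ 0.57178496 -0.13852298]
1 1 [ 0.57515028 -0.08362604]
```

Emit:
play_rows --gripper '[-1, -1, -1, -1, -1, -1, -1, -1, -1, -1]' --delta_pos '[[3, -4, 3], [5.2, -7.3, 8], [5.2, -7.3, 13], [5.2, -7.3, 18], [5.2, -7.3, 21], [5.2, -7.3, 23], [5.2, -7.3, 25], [5.2, -7.3, 26.5], [5.2, -7.3, 26.5], [5.2, -7.3, 26.5]]' --turn '[[0, 0, 0.036], [0, 0, 0.036], [0, 0, 0.036], [0, 0, 0.036], [0, 0, 0.036], [0, 0, 0.036], [0, 0, 0.036], [0, 0, 0.036], [0, 0, 0.036], [0, 0, 0.036]]'

```text
time: 5.05
position: [0.527, -0.3329, 0.0082]
tool_rot: [0.018, 1.0, -0.0, 0.001]
ft_force: [0.8, -0.6, 0.7]
grip_width: 0.0868
grip_force: 0.0
```

```bash
python3 - <<'E'
from h import *
c=snap('top','t1');crop('t1',340,150,440,250,5,'t1c');print(togo(.527,-.3315,.005),proj(c,(.527,-.3315,.02)))
E
```

```text
[0.01 0.15 0.34] [413.21020461 208.21073797]
```

Emit:
play_rows --gripper '[0, 0.5, 1, 1, 1, 1, 1, 1]' --delta_pos '[[0, 0.1, 0.3], [0, 0.1, 0.3], [0, 0.1, 0.3], [0, 0.1, 0.3], [0, 0.1, 0.3], [0, 0.1, 0.3], [0, 0.1, 0.3], [0, 0.1, 0.3]]' --turn '[[0, 0, 0], [0, 0, 0], [0, 0, 0], [0, 0, 0], [0, 0, 0], [0, 0, 0], [0, 0, 0], [0, 0, 0]]' --squeeze 30

```text
time: 6.1
position: [0.5265, -0.3317, 0.0046]
tool_rot: [0.018, 1.0, -0.0, 0.0]
ft_force: [-0.2, -0.0, -1.4]
grip_width: 0.0279
grip_force: 30.0
```

```bash
python3 - <<'E'
from h import *
c=ld('w1')
# box pose fit: rim front corners known z=.08, from w1 + top
t=ld('top0');T=lambda p:(t,215+p[0]/3.8,155+p[1]/3.8)
print(onz(c,433,190,.08),onz(c,284,165,.08),onz(*T((45,287)),.08),onz(*T((305,317)),.08))
print(onz(*T((70,118)),.08),onz(*T((322,150)),.08), 'latch',onz(c,361,163,.082),onz(*T((168,329)),.082))
print('handle',onz(*T((116,44)),.21),onz(*T((243,55)),.21),'topedge',onz(*T((24,68)),.24),onz(*T((310,100)),.24))
E
```

```text
[0.45564836 0.33502905 0.08      ] [0.41555005 0.10033376 0.08      ] [0.45404095 0.32874181 0.08      ] [0.42317918 0.09294086 0.08      ]
[0.60909418 0.30795296 0.08      ] [0.5754443  0.07606213 0.08      ] latch [0.4123692  0.21927065 0.082     ] [0.41431534 0.21655752 0.082     ]
handle [0.64895928 0.24069348 0.21      ] [0.63778117 0.13457898 0.21      ] topedge [0.62366666 0.30951257 0.24      ] [0.59334836 0.07725908 0.24      ]
```

Emit:
play_rows --gripper '[1, 1, 1, 1, 1, 1, 1, 1, 1, 1, 1, 1]' --delta_pos '[[0, 0, -1], [0, 0, -4], [0, 0, -8], [0, 0, -12], [0, 0, -16], [0, 3, -20], [0, 7, -24], [0, 12, -28], [0, 17, -32], [0, 22, -33], [0, 26, -33], [0, 30, -33]]' --turn '[[0, 0, 0], [0, 0, 0], [0, 0, 0], [0, 0, 0], [0, 0, 0], [0, 0, 0], [0, 0, 0], [0, 0, 0], [0, 0, 0.03], [0, 0, 0.06], [0, 0, 0.1], [0, 0, 0.1]]'

```text
time: 7.6
position: [0.5367, -0.0299, 0.3352]
tool_rot: [0.068, 0.998, 0.0, 0.0]
ft_force: [0.9, 1.1, -1.2]
grip_width: 0.0285
grip_force: 30.0
```

Emit:
play_rows --gripper '[1, 1, 1, 1, 1, 1, 1]' --delta_pos '[[0, 4, 0], [0, 8, 0], [0, 12, 0], [0, 16, 0], [0, 20, 0], [0, 20, 0], [0, 20, 0]]' --turn '[[0, 0, 0], [0, 0, 0], [0, 0, 0], [0, 0, 0], [0, 0, 0], [0, 0, 0], [0, 0, 0]]'

```text
time: 8.48
position: [0.5641, 0.1662, 0.3345]
tool_rot: [0.068, 0.998, -0.0, -0.0]
ft_force: [-0.1, -0.8, -3.1]
grip_width: 0.0283
grip_force: 30.0
```

```bash
python3 - <<'E'
from h import *
c=snap('wrist','w4');s=robot.get_obs();print(s['position'],s['tool_rot'],s['grip_width'])
crop('w4',160,0,560,300,2,'w4c')
E
```

```text
[0.56425036 0.16569129 0.33451224] [ 6.85658876e-02  9.97646459e-01 -3.55278450e-04 -3.68394076e-04] 0.028239440254204832
```

View pics/w4c.png

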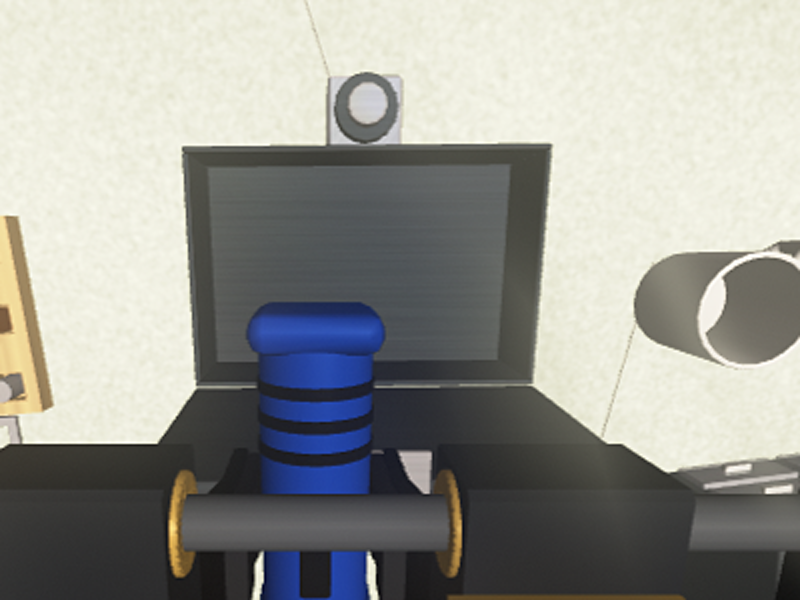

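Wrist crop (2x, offset 160,0): box rim corners (183,147), (551,144), (535,384), (197,384), latch button top (367,104). The torch is held straight.

```bash
python3 - <<'E'
from h import *
c=ld('w4');F=lambda u,v,z:onz(c,160+u/2,v/2,z)
p=np.array([F(183,147,.08),F(551,144,.08),F(535,384,.08),F(197,384,.08)])[:,:2]
print(p,p.mean(0),'latch',F(367,104,.082),tri([(c,160+367/2,52),(ld('w1'),361,163)]))
d=p[2]+p[3]-p[0]-p[1];e=p[1]+p[2]-p[0]-p[3];y=np.arctan2(d[1],d[0]);y2=np.arctan2(-e[0],e[1]);print(y,y2,np.linalg.norm(d)/2,np.linalg.norm(e)/2)
# rear edge is at hinge side
w=ld('w1');print(tri([(c,160+183/2,147/2),(w,284,165)]),tri([(c,160+551/2,72),(w,433,190)]))
E
```

```text
[[0.4255981  0.09991958]
 [0.45600448 0.33570854]
 [0.61417193 0.31821402]
 [0.58165457 0.08008316]] [0.51935727 0.20848132] latch [0.41672986 0.22048645 0.082     ] (array([0.41415875, 0.22160569, 0.06837287]), [np.float64(0.00033734565906377975), np.float64(0.00033734565906377677)])
-0.11824939525640336 -0.1320009424782625 0.15821683920345211 0.2390394315247662
(array([0.42014611, 0.09568437, 0.04953837]), [np.float64(0.0013355785815397174), np.float64(0.001335578581539723)]) (array([0.45591703, 0.33580626, 0.07887561]), [np.float64(0.00031041533481084515), np.float64(0.0003104153348109441)])
```

Emit:
play_rows --gripper '[1, 1, 1, 1, 1, 1, 1, 1, 1, 1, 1, 1]' --delta_pos '[[3, 1.3, 2], [5.5, 2.6, 4], [5.5, 2.6, 7], [5.5, 2.6, 11], [5.5, 2.6, 15], [5.5, 2.6, 19], [5.5, 2.6, 23], [5.5, 2.6, 26], [5.5, 2.6, 28], [5.5, 2.6, 30], [5.5, 2.6, 30], [5.5, 2.6, 30]]' --turn '[[0, 0, -0.009], [0, 0, -0.009], [0, 0, -0.009], [0, 0, -0.009], [0, 0, -0.009], [0, 0, -0.009], [0, 0, -0.009], [0, 0, -0.009], [0, 0, -0.009], [0, 0, -0.009], [0, 0, -0.009], [0, 0, -0.009]]'

```text
time: 10.02
position: [0.5147, 0.1991, 0.0353]
tool_rot: [0.064, 0.998, 0.0, 0.001]
ft_force: [0.8, -0.1, -2.9]
grip_width: 0.0279
grip_force: 30.0
```

Emit:
play_rows --gripper '[1, 1, 1, 1, 0.2, 0, 0, 0]' --delta_pos '[[0, 0, 1], [0, 0, 2], [0, 0, 2.3], [0, 0, 2.3], [0, 0, 2.3], [0, 0, 2.3], [0, 0, 2.3], [0, 0, 2.3]]' --turn '[[0, 0, 0], [0, 0, 0], [0, 0, 0], [0, 0, 0], [0, 0, 0], [0, 0, 0], [0, 0, 0], [0, 0, 0]]'

```text
time: 11.02
position: [0.514, 0.1997, 0.0118]
tool_rot: [0.064, 0.998, 0.0, 0.0]
ft_force: [0.1, -1.6, -0.2]
grip_width: 0.0431
grip_force: 0.0
```

Emit:
play_rows --gripper '[0, 0, 0, 0, 0, 0, 0, 0]' --delta_pos '[[0, 0, -2], [0, 0, -6], [0, 0, -11], [0, 0, -16], [0, 0, -20], [0, 0, -24], [0, 0, -24], [0, 0, -24]]' --turn '[[0, 0, 0], [0, 0, 0], [0, 0, 0], [0, 0, 0], [0, 0, 0], [0, 0, 0], [0, 0, 0], [0, 0, 0]]'

```text
time: 12.02
position: [0.5131, 0.1996, 0.251]
tool_rot: [0.064, 0.998, -0.0, -0.001]
ft_force: [-0.5, 0.8, 0.1]
grip_width: 0.0439
grip_force: 0.0
```

```bash
cat > g.py <<'E'
from h import *
import sys
# args x y z yaw : shift and turn in tool axes from measured pose
x,y,z,yaw=map(float,sys.argv[1:5]);s=robot.get_obs();r=Ro.from_quat(s['tool_rot'])
tgt=Ro.from_euler('z',yaw)*Ro.from_quat([0,1,0,0])
print(s['position'],togo(x,y,z),np.round((r.inv()*tgt).as_rotvec(),3))
E
python3 g.py .4655 -.0773 .15 -.06
```

```text
[0.51308115 0.19955423 0.25104608] [  1.18 -28.06  10.12] [-0.    -0.001 -0.068]
```

Emit:
play_rows --gripper '[0.08, 0.08, 0.08, 0.08, 0.08, 0.08, 0.08, 0.08, 0.08, 0.08, 0.08, 0.08]' --delta_pos '[[0, -4, 0], [0, -9, 0], [0.3, -14, 0], [0.6, -19, 1], [0.9, -24, 4], [1.2, -28, 8], [1.2, -28, 12], [1.2, -28.1, 15], [1.2, -28.1, 17.5], [1.2, -28.1, 17.5], [1.2, -28.1, 17.5], [1.2, -28.1, 17.5]]' --turn '[[0, 0, 0], [0, 0, 0], [0, 0, 0], [0, 0, -0.03], [0, 0, -0.068], [0, 0, -0.068], [0, 0, -0.068], [0, 0, -0.068], [0, 0, -0.068], [0, 0, -0.068], [0, 0, -0.068], [0, 0, -0.068]]'

```text
time: 13.52
position: [0.4667, -0.0776, 0.0773]
tool_rot: [0.03, 1.0, -0.0, 0.001]
ft_force: [0.1, -0.1, 0.3]
grip_width: 0.0401
grip_force: 0.0
```

```bash
python3 g.py .4655 -.0773 .028 -.06
```

```text
[ 0.46666033 -0.07759643  0.07734159] [0.13 0.03 4.93] [-0.001  0.002  0.   ]
```

Emit:
play_rows --gripper '[0.08, 0.08, 0.08, 0.08, 0.4, 1, 1, 1, 1, 1, 1, 1]' --delta_pos '[[0.1, 0, 2], [0.1, 0, 4], [0.1, 0, 4.9], [0.1, 0, 4.9], [0.1, 0, 4.9], [0.1, 0, 4.9], [0.1, 0, 4.9], [0.1, 0, 4.9], [0.1, 0, 4.4], [0.1, 0, 3], [0.1, 0, 1], [0.1, 0, -1]]' --turn '[[0, 0, 0], [0, 0, 0], [0, 0, 0], [0, 0, 0], [0, 0, 0], [0, 0, 0], [0, 0, 0], [0, 0, 0], [0, 0, 0], [0, 0, 0], [0, 0, 0], [0, 0, 0]]' --squeeze 15

```text
time: 15.02
position: [0.4651, -0.0774, 0.0878]
tool_rot: [0.03, 1.0, -0.0, 0.0]
ft_force: [0.6, -0.2, -1.1]
grip_width: 0.0177
grip_force: 15.0
```

```bash
python3 - <<'E'
c,X,Y=(.519,.208),(.992,-.128),(.128,.992)
for lx,ly in [(-.045,.07),(0,.07),(.042,.07),(0,-.075)]: print(lx,ly,[round(c[i]+lx*X[i]+ly*Y[i],4) for i in(0,1)])
E
python3 g.py .4833 .2832 .15 -.128
```

```text
-0.045 0.07 [0.4833, 0.2832]
0 0.07 [0.528, 0.2774]
0.042 0.07 [0.5696, 0.2721]
0 -0.075 [0.5094, 0.1336]
[ 0.46506507 -0.07737278  0.08781921] [ 0.33 36.1  -6.22] [-0.     0.     0.068]
```

Emit:
play_rows --gripper '[1, 1, 1, 1, 1, 1, 1, 1, 1, 1, 1, 1]' --delta_pos '[[0, 2, -4], [0, 5, -8], [0, 9, -9], [0, 14, -9], [0, 19, -9], [0, 24, -9], [0.1, 29, -9], [0.2, 33, -9], [0.3, 36.1, -9], [0.3, 36.1, -7], [0.3, 36.1, -4], [0.3, 36.1, -1]]' --turn '[[0, 0, 0], [0, 0, 0], [0, 0, 0], [0, 0, 0], [0, 0, 0.03], [0, 0, 0.05], [0, 0, 0.068], [0, 0, 0.068], [0, 0, 0.068], [0, 0, 0.068], [0, 0, 0.068], [0, 0, 0.068]]'

```text
time: 16.52
position: [0.4836, 0.2834, 0.0969]
tool_rot: [0.064, 0.998, 0.0, 0.001]
ft_force: [-0.4, 0.0, 0.6]
grip_width: 0.0178
grip_force: 15.0
```

```bash
python3 g.py .4833 .2832 .026 -.128
```

```text
[0.4836373  0.28340855 0.09687985] [ 0.04 -0.03  7.09] [0.001 0.001 0.001]
```

Emit:
play_rows --gripper '[1, 1, 1, 1, 1, 0.4, 0.3, 0.3, 0.3, 0.3, 0.3, 0.3]' --delta_pos '[[0, 0, 2], [0, 0, 4], [0, 0, 6], [0, 0, 7], [0, 0, 7], [0, 0, 7], [0, 0, 7], [0, 0, 7], [0, 0, 5], [0, 0, 1], [0, 0, -3], [0, 0, -7]]' --turn '[[0, 0, 0], [0, 0, 0], [0, 0, 0], [0, 0, 0], [0, 0, 0], [0, 0, 0], [0, 0, 0], [0, 0, 0], [0, 0, 0], [0, 0, 0], [0, 0, 0], [0, 0, 0]]'

```text
time: 18.02
position: [0.4835, 0.2831, 0.168]
tool_rot: [0.064, 0.998, 0.0, 0.0]
ft_force: [0.5, -0.1, 0.4]
grip_width: 0.0304
grip_force: 0.0
```

```bash
python3 g.py .520 -.080 .08 -.06; python3 - <<'E'
from h import *
c=snap('top','t2');crop('t2',215,155,425,255,3.8,'t2c')
E
```

```text
[0.48349871 0.28305412 0.16799381] [ -8.25 -35.54   8.8 ] [ 0.     0.    -0.068]
```

View pics/t2c.png

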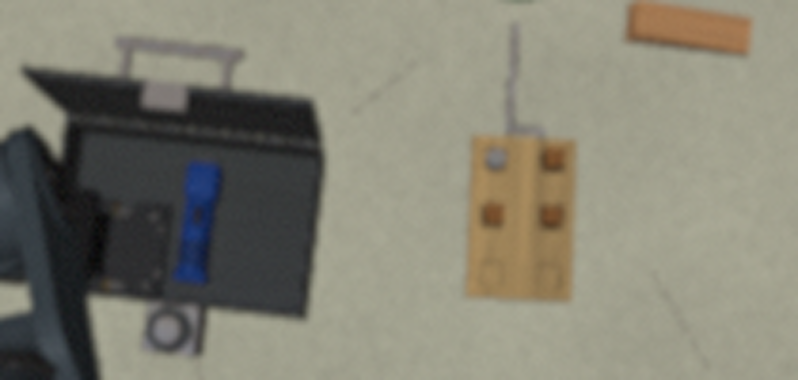

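The torch is in the box (crop (200,222)), peg A is gone from the tray, and three pegs remain. Next is peg C.

Emit:
play_rows --gripper '[0.1, 0.1, 0.1, 0.1, 0.1, 0.1, 0.1, 0.1, 0.1, 0.1, 0.1, 0.1]' --delta_pos '[[-1, -4, 0], [-2, -9, 0], [-3, -14, 0], [-4, -19, 0], [-5, -24, 0], [-7, -29, 0], [-8, -33, 2], [-8.2, -35.5, 5], [-8.2, -35.5, 8], [-8.2, -35.5, 8.8], [-8.2, -35.5, 8.8], [-8.2, -35.5, 8.8]]' --turn '[[0, 0, 0], [0, 0, 0], [0, 0, 0], [0, 0, -0.03], [0, 0, -0.068], [0, 0, -0.068], [0, 0, -0.068], [0, 0, -0.068], [0, 0, -0.068], [0, 0, -0.068], [0, 0, -0.068], [0, 0, -0.068]]'

```text
time: 19.58
position: [0.5206, -0.0792, 0.0796]
tool_rot: [0.029, 1.0, -0.0, 0.001]
ft_force: [0.0, -0.1, -0.3]
grip_width: 0.0394
grip_force: 0.0
```

```bash
python3 g.py .520 -.080 .028 -.06
```

```text
[ 0.5206064  -0.07924602  0.07959657] [ 0.07 -0.08  5.16] [-0.001  0.002  0.001]
```

Emit:
play_rows --gripper '[0.1, 0.1, 0.1, 0.1, 0.4, 1, 1, 1, 1, 1, 1, 1]' --delta_pos '[[0.1, -0.1, 2], [0.1, -0.1, 4], [0.1, -0.1, 5.1], [0.1, -0.1, 5.1], [0.1, -0.1, 5.1], [0.1, -0.1, 5.1], [0.1, -0.1, 5.1], [0.1, -0.1, 5.1], [0.1, -0.1, 4.6], [0.1, -0.1, 3], [0.1, -0.1, 1], [0.1, -0.1, -1]]' --turn '[[0, 0, 0], [0, 0, 0], [0, 0, 0], [0, 0, 0], [0, 0, 0], [0, 0, 0], [0, 0, 0], [0, 0, 0], [0, 0, 0], [0, 0, 0], [0, 0, 0], [0, 0, 0]]' --squeeze 15

```text
time: 21.08
position: [0.5188, -0.0804, 0.09]
tool_rot: [0.03, 1.0, -0.0, 0.0]
ft_force: [0.8, -0.8, -1.0]
grip_width: 0.0179
grip_force: 15.0
```

```bash
python3 g.py .528 .2774 .17 -.128
```

```text
[ 0.51877485 -0.08038737  0.09000531] [ 1.21 35.77 -8.01] [-0.     0.     0.068]
```

Emit:
play_rows --gripper '[1, 1, 1, 1, 1, 1, 1, 1, 1, 1, 1, 1]' --delta_pos '[[0, 2, -4], [0, 5, -8], [0, 9, -9], [0.2, 14, -9], [0.4, 19, -9], [0.6, 24, -9], [0.9, 29, -9], [1.2, 33, -9], [1.2, 35.8, -9], [1.2, 35.8, -7], [1.2, 35.8, -4], [1.2, 35.8, -1]]' --turn '[[0, 0, 0], [0, 0, 0], [0, 0, 0], [0, 0, 0], [0, 0, 0.03], [0, 0, 0.05], [0, 0, 0.068], [0, 0, 0.068], [0, 0, 0.068], [0, 0, 0.068], [0, 0, 0.068], [0, 0, 0.068]]'

```text
time: 22.58
position: [0.5283, 0.278, 0.0991]
tool_rot: [0.064, 0.998, 0.0, 0.001]
ft_force: [-0.8, 0.1, -0.5]
grip_width: 0.0176
grip_force: 15.0
```

```bash
python3 g.py .528 .2774 .026 -.128
```

```text
[0.52825727 0.27800381 0.09905754] [ 0.03 -0.07  7.31] [0.001 0.001 0.001]
```

Emit:
play_rows --gripper '[1, 1, 1, 1, 1, 0.4, 0.3, 0.3, 0.3, 0.3, 0.3, 0.3]' --delta_pos '[[0, 0, 2], [0, 0, 4], [0, 0, 6], [0, 0, 7.2], [0, 0, 7.2], [0, 0, 7.2], [0, 0, 7.2], [0, 0, 7.2], [0, 0, 5], [0, 0, 1], [0, 0, -3], [0, 0, -7]]' --turn '[[0, 0, 0], [0, 0, 0], [0, 0, 0], [0, 0, 0], [0, 0, 0], [0, 0, 0], [0, 0, 0], [0, 0, 0], [0, 0, 0], [0, 0, 0], [0, 0, 0], [0, 0, 0]]'

```text
time: 24.08
position: [0.528, 0.2776, 0.17]
tool_rot: [0.064, 0.998, 0.0, 0.0]
ft_force: [-0.0, -0.5, 0.4]
grip_width: 0.0301
grip_force: 0.0
```

```bash
python3 g.py .5166 -.135 .08 -.06
```

```text
[0.52797422 0.27763431 0.17003347] [ -4.13 -41.07   9.  ] [ 0.     0.    -0.068]
```

Emit:
play_rows --gripper '[0.1, 0.1, 0.1, 0.1, 0.1, 0.1, 0.1, 0.1, 0.1, 0.1, 0.1, 0.1]' --delta_pos '[[0, -4, 0], [0, -9, 0], [-0.5, -14, 0], [-1, -20, 0], [-2, -26, 0], [-3, -32, 0], [-4, -38, 2], [-4.1, -41, 5], [-4.1, -41, 8], [-4.1, -41, 9], [-4.1, -41, 9], [-4.1, -41, 9]]' --turn '[[0, 0, 0], [0, 0, 0], [0, 0, 0], [0, 0, -0.03], [0, 0, -0.068], [0, 0, -0.068], [0, 0, -0.068], [0, 0, -0.068], [0, 0, -0.068], [0, 0, -0.068], [0, 0, -0.068], [0, 0, -0.068]]'

```text
time: 25.58
position: [0.5174, -0.1339, 0.0796]
tool_rot: [0.029, 1.0, -0.0, 0.001]
ft_force: [0.2, -0.4, 0.2]
grip_width: 0.0393
grip_force: 0.0
```

```bash
python3 g.py .5166 -.135 .028 -.06
```

```text
[ 0.51740803 -0.13393852  0.07962445] [ 0.08 -0.11  5.16] [-0.001  0.002  0.001]
```

Emit:
play_rows --gripper '[0.1, 0.1, 0.1, 0.1, 0.4, 1, 1, 1, 1, 1, 1, 1]' --delta_pos '[[0.1, -0.1, 2], [0.1, -0.1, 4], [0.1, -0.1, 5.1], [0.1, -0.1, 5.1], [0.1, -0.1, 5.1], [0.1, -0.1, 5.1], [0.1, -0.1, 5.1], [0.1, -0.1, 5.1], [0.1, -0.1, 4.6], [0.1, -0.1, 3], [0.1, -0.1, 1], [0.1, -0.1, -1]]' --turn '[[0, 0, 0], [0, 0, 0], [0, 0, 0], [0, 0, 0], [0, 0, 0], [0, 0, 0], [0, 0, 0], [0, 0, 0], [0, 0, 0], [0, 0, 0], [0, 0, 0], [0, 0, 0]]' --squeeze 15

```text
time: 27.08
position: [0.5155, -0.1351, 0.09]
tool_rot: [0.03, 1.0, -0.0, 0.0]
ft_force: [-0.7, 0.2, 0.5]
grip_width: 0.018
grip_force: 15.0
```

```bash
python3 g.py .5094 .1336 .17 -.128
```

```text
[ 0.51554856 -0.13512921  0.09000119] [ 2.22 26.79 -8.01] [-0.     0.     0.068]
```

Emit:
play_rows --gripper '[1, 1, 1, 1, 1, 1, 1, 1, 1, 1, 1, 1]' --delta_pos '[[0, 1, -4], [0.5, 4, -8], [1, 8, -9], [2, 12, -9], [3, 16, -9], [4, 20, -9], [5, 24, -9], [5.2, 27, -9], [5.2, 27, -7], [5.2, 27, -4], [5.2, 27, -1], [5.2, 27, -1]]' --turn '[[0, 0, 0], [0, 0, 0], [0, 0, 0], [0, 0, 0], [0, 0, 0.03], [0, 0, 0.05], [0, 0, 0.068], [0, 0, 0.068], [0, 0, 0.068], [0, 0, 0.068], [0, 0, 0.068], [0, 0, 0.068]]'

```text
time: 28.58
position: [0.4781, 0.1374, 0.0977]
tool_rot: [0.064, 0.998, -0.0, -0.002]
ft_force: [-0.9, -0.2, -0.0]
grip_width: 0.018
grip_force: 15.0
```

```bash
python3 g.py .4796 .1374 .026 -.128
```

```text
[0.47810622 0.13743565 0.09774967] [-0.18  0.02  7.17] [-0.001 -0.004  0.   ]
```

Emit:
play_rows --gripper '[1, 1, 1, 1, 1, 0.4, 0.3, 0.3, 0.3, 0.3, 0.3, 0.3]' --delta_pos '[[0, 0, 2], [0, 0, 4], [0, 0, 6], [0, 0, 7.1], [0, 0, 7.1], [0, 0, 7.1], [0, 0, 7.1], [0, 0, 7.1], [0, 0, 5], [0, 0, 1], [0, 0, -3], [0, 0, -7]]' --turn '[[0, 0, 0], [0, 0, 0], [0, 0, 0], [0, 0, 0], [0, 0, 0], [0, 0, 0], [0, 0, 0], [0, 0, 0], [0, 0, 0], [0, 0, 0], [0, 0, 0], [0, 0, 0]]'

```text
time: 30.08
position: [0.4794, 0.1375, 0.1699]
tool_rot: [0.064, 0.998, 0.0, -0.0]
ft_force: [0.5, -0.1, -1.0]
grip_width: 0.0306
grip_force: 0.0
```

```bash
python3 g.py .571 -.138 .08 -.06
```

```text
[0.4794088  0.1374806  0.16994486] [-12.6  -26.16   8.99] [ 0.    -0.    -0.068]
```

Emit:
play_rows --gripper '[0.2, 0.2, 0.2, 0.2, 0.2, 0.2, 0.2, 0.2, 0.2, 0.2, 0.2, 0.2]' --delta_pos '[[-1, -4, 0], [-3, -8, 0], [-5, -12, 0], [-7, -16, 0], [-9, -20, 0], [-11, -24, 0], [-12.6, -26.2, 2], [-12.6, -26.2, 5], [-12.6, -26.2, 8], [-12.6, -26.2, 9], [-12.6, -26.2, 9], [-12.6, -26.2, 9]]' --turn '[[0, 0, 0], [0, 0, 0], [0, 0, 0], [0, 0, -0.03], [0, 0, -0.068], [0, 0, -0.068], [0, 0, -0.068], [0, 0, -0.068], [0, 0, -0.068], [0, 0, -0.068], [0, 0, -0.068], [0, 0, -0.068]]'

```text
time: 31.58
position: [0.5722, -0.1386, 0.0797]
tool_rot: [0.03, 1.0, -0.0, 0.001]
ft_force: [-0.5, -0.2, 0.2]
grip_width: 0.0349
grip_force: 0.0
```

```bash
python3 g.py .571 -.138 .028 -.06
```

```text
[ 0.57218325 -0.13864627  0.07974868] [0.13 0.06 5.17] [-0.001  0.002  0.   ]
```

Emit:
play_rows --gripper '[0.2, 0.2, 0.2, 0.2, 0.4, 1, 1, 1, 1, 1, 1, 1]' --delta_pos '[[0.1, 0, 2], [0.1, 0, 4], [0.1, 0, 5.1], [0.1, 0, 5.1], [0.1, 0, 5.1], [0.1, 0, 5.1], [0.1, 0, 5.1], [0.1, 0, 5.1], [0.1, 0, 4.6], [0.1, 0, 3], [0.1, 0, 1], [0.1, 0, -1]]' --turn '[[0, 0, 0], [0, 0, 0], [0, 0, 0], [0, 0, 0], [0, 0, 0], [0, 0, 0], [0, 0, 0], [0, 0, 0], [0, 0, 0], [0, 0, 0], [0, 0, 0], [0, 0, 0]]' --squeeze 15

```text
time: 33.08
position: [0.5704, -0.1384, 0.09]
tool_rot: [0.03, 1.0, -0.0, 0.0]
ft_force: [-0.3, 0.6, 0.2]
grip_width: 0.018
grip_force: 15.0
```

```bash
python3 g.py .5342 .1304 .17 -.128
```

```text
[ 0.57038214 -0.13837067  0.08999755] [ 5.21 26.61 -8.01] [-0.     0.     0.068]
```

Emit:
play_rows --gripper '[1, 1, 1, 1, 1, 1, 1, 1, 1, 1, 1, 1]' --delta_pos '[[0, 1, -4], [0.5, 4, -8], [1, 8, -9], [2, 12, -9], [3, 16, -9], [4, 20, -9], [5, 24, -9], [5.2, 26.6, -9], [5.2, 26.6, -7], [5.2, 26.6, -4], [5.2, 26.6, -1], [5.2, 26.6, -1]]' --turn '[[0, 0, 0], [0, 0, 0], [0, 0, 0], [0, 0, 0], [0, 0, 0.03], [0, 0, 0.05], [0, 0, 0.068], [0, 0, 0.068], [0, 0, 0.068], [0, 0, 0.068], [0, 0, 0.068], [0, 0, 0.068]]'

```text
time: 34.58
position: [0.5326, 0.1303, 0.0975]
tool_rot: [0.064, 0.998, -0.0, -0.002]
ft_force: [0.3, 0.1, -0.2]
grip_width: 0.0179
grip_force: 15.0
```

```bash
python3 g.py .5342 .1304 .026 -.128
```

```text
[0.53258502 0.13025511 0.09751912] [-0.19  0.04  7.15] [-0.001 -0.004  0.   ]
```

Emit:
play_rows --gripper '[1, 1, 1, 1, 1, 0.4, 0.3, 0.3, 0.3, 0.3, 0.3, 0.3]' --delta_pos '[[0, 0, 2], [0, 0, 4], [0, 0, 6], [0, 0, 7.1], [0, 0, 7.1], [0, 0, 7.1], [0, 0, 7.1], [0, 0, 7.1], [0, 0, 5], [0, 0, 1], [0, 0, -3], [0, 0, -7]]' --turn '[[0, 0, 0], [0, 0, 0], [0, 0, 0], [0, 0, 0], [0, 0, 0], [0, 0, 0], [0, 0, 0], [0, 0, 0], [0, 0, 0], [0, 0, 0], [0, 0, 0], [0, 0, 0]]'

```text
time: 36.08
position: [0.5341, 0.1303, 0.17]
tool_rot: [0.064, 0.998, 0.0, 0.0]
ft_force: [0.3, -0.3, -0.5]
grip_width: 0.0303
grip_force: 0.0
```

Emit:
play_rows --gripper '[0.3, 0.3, 0.3, 0.3, 0.3, 0.3, 0.3, 0.3]' --delta_pos '[[0, 1, -5], [0, 3, -9], [0, 5, -13], [0, 7, -17], [0, 7, -21], [0, 7, -21], [0, 7, -21], [0, 7, -21]]' --turn '[[0, 0, 0], [0, 0, 0], [0, 0, 0], [0, 0, 0], [0, 0, 0], [0, 0, 0], [0, 0, 0], [0, 0, 0]]'

```text
time: 37.08
position: [0.5423, 0.1993, 0.3768]
tool_rot: [0.064, 0.998, -0.0, -0.002]
ft_force: [-0.4, -0.1, -0.2]
grip_width: 0.0302
grip_force: 0.0
```

```bash
python3 - <<'E'
from h import *
c=snap('wrist','w5');s=robot.get_obs();print(s['position'],s['tool_rot'])
snap('scene','s5');crop('s5',280,160,440,280,3,'s5c');crop('w5',160,0,560,240,2,'w5c')
a=cv2.imread('pics/s5c.png');b=cv2.imread('pics/w5c.png');o=np.zeros((600,800,3),np.uint8)
b=cv2.resize(b,(480,288));a=cv2.resize(a,(400,300));o[:288,:480]=b;o[300:600,:400]=a;cv2.imwrite('pics/m5.png',o)
E
```

```text
[0.54245962 0.19937244 0.37690167] [ 6.40098478e-02  9.97947835e-01 -3.76983299e-04 -1.64822980e-03]
```

View pics/m5.png

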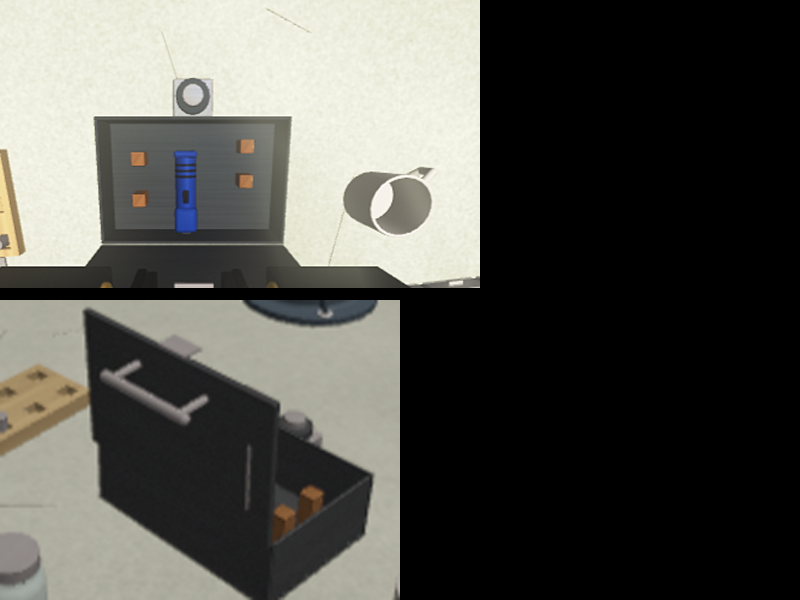

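All four pegs stand in the box around the torch, and only the spacer remains in the tray. Next I'll locate the handle from the top and scene views. Handle ends are (116,44)/(243,55) in c1 and (503,173)/(385,107) in c2.

```bash
python3 - <<'E'
from h import *
t=ld('top0');s=ld('scene0');T=lambda p:(t,215+p[0]/3.8,155+p[1]/3.8);S=lambda p:(s,215+p[0]/3.6,160+p[1]/3.6)
for n,p,q in [('h+',(117,44),(503,172)),('h-',(242,55),(387,107)),('e+',(24,68),(635,148)),('e-',(311,99),(357,13))]:
    r=tri([T(p),S(q)]);print(n,r)
print(robot.get_obs()['q'])
# predicted
c=np.array([.519,.208]);X=np.array([.992,-.128]);Y=np.array([.128,.992])
from math import *
for th in(1.45,1.5,1.57,1.65,1.75):
    d=np.array([-cos(th),sin(th)]);n=np.array([sin(th),cos(th)])
    def P(a,b,y): v=a*d+b*n; w=c+X*(.08+v[0])+Y*y; return np.array([w[0],w[1],.0805+v[1]])
    print(th,P(.13,.043,0),P(.16,.004,0), [np.round(proj(cc,P(.13,.043,yy)),1).tolist() for cc in(t,s) for yy in(.05,-.05)])
print([ (k[1],k[2]) for k in (T((117,44)),T((242,55)),S((503,172)),S((387,107)))])
E
```

```text
h+ (array([0.64914794, 0.241498  , 0.20618056]), [np.float64(0.0011055766065190945), np.float64(0.0011055766065190872)])
h- (array([0.63674158, 0.13778958, 0.20692781]), [np.float64(0.00266434304520375), np.float64(0.0026643430452039196)])
e+ (array([0.62264362, 0.3122283 , 0.23832371]), [np.float64(0.00264258829797731), np.float64(0.0026425882979774066)])
e- (array([0.59373002, 0.07739192, 0.23829309]), [np.float64(0.0011209371397294815), np.float64(0.0011209371397294095)])
[ 1.58955826e-01  3.26083231e-01  1.33428716e+00 -1.23626091e-05
  1.48424088e+00 -1.28372459e+00]
1.45 [0.62516513 0.19430127 0.21473431] [0.58317289 0.19971963 0.23981609] [[244.2, 171.7], [275.6, 175.1], [360.0, 201.4], [328.5, 184.7]]
1.5 [0.63178688 0.19344685 0.21321605] [0.59109065 0.19869798 0.24038215] [[244.6, 169.7], [275.9, 173.2], [357.9, 203.1], [326.4, 186.2]]
1.57 [0.64091329 0.19226925 0.2105342 ] [0.60220161 0.19726431 0.24050313] [[245.1, 167.1], [276.4, 170.5], [354.9, 205.8], [323.6, 188.6]]
1.65 [0.6510857  0.19095668 0.20669026] [0.61487363 0.19562921 0.23968192] [[245.8, 164.2], [276.9, 167.6], [351.5, 209.1], [320.3, 191.7]]
1.75 [0.66331952 0.18937813 0.20075359] [0.63055567 0.19360572 0.23722477] [[246.7, 160.8], [277.6, 164.2], [347.5, 213.7], [316.4, 195.8]]
[(245.78947368421052, 166.57894736842104), (278.6842105263158, 169.47368421052633), (354.72222222222223, 207.77777777777777), (322.5, 189.72222222222223)]
```

Emit:
play_rows --gripper '[0.4, 0.4, 0.4, 0.4, 0.4, 0.4, 0.4, 0.4, 0.4, 0.4, 0.4, 0.4]' --delta_pos '[[0, 0, 0], [-2, 0, 0], [-4, 0, 0], [-6, 0, 0], [-8, 0, 0], [-10, 0.4, 0], [-10, 0.4, 0], [-10, 0.4, 0], [-10, 0.4, 0], [-10, 0.4, 1], [-10, 0.4, 3.5], [-10, 0.4, 3.5]]' --turn '[[0, 0, 0.17], [0, 0, 0.34], [0, 0, 0.51], [0, 0, 0.68], [0, 0, 0.85], [0, 0, 1.02], [0, 0, 1.19], [0, 0, 1.36], [0, 0, 1.53], [0, 0, 1.57], [0, 0, 1.57], [0, 0, 1.57]]'

```text
time: 38.67
position: [0.6414, 0.1905, 0.3403]
tool_rot: [0.751, 0.661, -0.003, -0.002]
ft_force: [-0.3, -0.1, -0.6]
grip_width: 0.0264
grip_force: 0.0
```

```bash
python3 g.py .6435 .190 .19 -1.70; python3 - <<'E'
from h import *
print(robot.get_obs()['q']);c=snap('wrist','w6');snap('scene','s6');crop('s6',260,60,460,240,3,'s6c');crop('w6',120,0,520,400,1,'w6c')
a=cv2.imread('pics/s6c.png');b=cv2.imread('pics/w6.png');b=cv2.resize(b[100:400],(480,225))
o=np.zeros((600,800,3),np.uint8);o[:225,:480]=b;a=cv2.resize(a,(411,370));o[230:600,:411]=a;cv2.imwrite('pics/m6.png',o)
E
```

```text
[0.64139469 0.19051616 0.3402988 ] [ 0.    0.32 15.03] [-0.007  0.002  0.002]
[ 1.22087581e-01  4.97600944e-01  1.15346375e+00 -4.55579860e-05
  1.49750448e+00  2.49363409e-01]
```

View pics/m6.png

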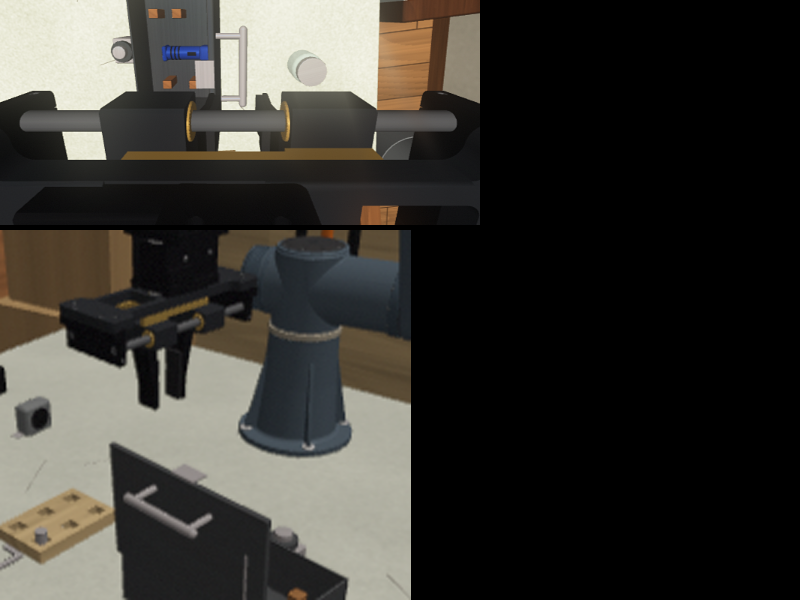

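The wrist view shows the handle bar as the line (324,137)–(324,237) in full-image pixels, almost centred under the fingers. The lid edge is at column 290.

```bash
python3 - <<'E'
from h import *
c=ld('w6');g=cv2.imread('pics/w6.png')[150:215,270:350].mean(0).mean(1);print(np.round(g).astype(int).tolist())
for u,v in((324,137),(324,187),(324,237)): print(onz(c,u,v,.209))
t=ld('top0');T=lambda p:(t,215+p[0]/3.8,155+p[1]/3.8)
print(tri([(c,324,137),T((117,44))]),tri([(c,324,237),T((242,55))]))
E
```

```text
[140, 141, 143, 144, 144, 144, 141, 137, 140, 143, 142, 141, 141, 141, 136, 111, 61, 56, 59, 60, 60, 60, 58, 75, 165, 228, 227, 226, 226, 226, 226, 226, 226, 225, 225, 226, 226, 226, 226, 227, 227, 227, 227, 227, 227, 226, 227, 221, 178, 155, 178, 186, 191, 195, 196, 189, 176, 159, 139, 174, 230, 231, 230, 230, 229, 229, 229, 229, 230, 230, 230, 230, 229, 230, 230, 230, 230, 229, 230, 230]
[0.65297696 0.24278919 0.209     ]
[0.64706073 0.19419009 0.209     ]
[0.64062351 0.14131131 0.209     ]
(array([0.65269939, 0.24242165, 0.19502327]), [np.float64(0.0005481733757232602), np.float64(0.0005481733757231409)]) (array([0.64034089, 0.1367659 , 0.19766241]), [np.float64(9.263509020202071e-05), np.float64(9.263509020177713e-05)])
```

Emit:
play_rows --gripper '[0.4, 0.4, 0.4, 0.4, 0.4, 0.4, 0.4, 0.4, 0.4, 0.4]' --delta_pos '[[0, 0.5, 2], [0, 0.5, 5], [0, 0.5, 8], [0, 0.5, 9], [0, 0.5, 10], [0, 0.5, 11.5], [0, 0.5, 13], [0, 0.5, 14.4], [0, 0.5, 14.8], [0, 0.5, 14.8]]' --turn '[[0, 0, 0], [0, 0, 0], [0, 0, 0], [0, 0, 0], [0, 0, 0], [0, 0, 0], [0, 0, 0], [0, 0, 0], [0, 0, 0], [0, 0, 0]]'

```text
time: 40.02
position: [0.6478, 0.1903, 0.1952]
tool_rot: [0.751, 0.661, -0.0, -0.0]
ft_force: [-0.1, 0.0, -0.2]
grip_width: 0.0264
grip_force: 0.0
```

Emit:
play_rows --gripper '[0.5, 0.6, 0.7, 1, 1, 1]' --delta_pos '[[0, 0, 0], [0, 0, 0], [0, 0, 0], [0, 0, 0], [0, 0, 0], [0, 0, 0]]' --turn '[[0, 0, 0], [0, 0, 0], [0, 0, 0], [0, 0, 0], [0, 0, 0], [0, 0, 0]]' --squeeze 8

```text
time: 40.78
position: [0.6473, 0.1904, 0.1957]
tool_rot: [0.751, 0.661, -0.0, -0.0]
ft_force: [-2.2, 1.3, 1.8]
grip_width: 0.0101
grip_force: 8.0
```

```bash
python3 - <<'E'
from h import *
s=robot.get_obs();print(s['position'],s['tool_rot'],s['ft_force'],s['grip_width'])
c=np.array([.519,.208]);X=np.array([.992,-.128])
h=(s['position'][:2]-c)@X;print('handle rel hinge',h-.08,s['position'][2]+.019-.0805)
E
```

```text
[0.64731488 0.19039844 0.19567106] [ 7.50514152e-01  6.60854142e-01 -4.05020210e-04 -3.82488999e-04] [-2.2112021   1.32709095  1.83507425] 0.010110643694359534
handle rel hinge 0.049541356505200904 0.1341710641647451
```

```bash
python3 - <<'E'
import numpy as np
r=.137
def rows(a,b,n):
    for p in np.linspace(a,b,n+1)[1:]: print([0,round(100*r*(np.sin(p)-np.sin(a)),1),round(100*r*(np.cos(a)-np.cos(p)),1)],end=', ')
    print()
rows(.37,-.15,12);rows(-.15,-.7,12);rows(-.7,-1.1,12)
E
```

```text
[0, np.float64(-0.6), np.float64(-0.2)], [0, np.float64(-1.1), np.float64(-0.4)], [0, np.float64(-1.7), np.float64(-0.5)], [0, np.float64(-2.3), np.float64(-0.7)], [0, np.float64(-2.9), np.float64(-0.8)], [0, np.float64(-3.5), np.float64(-0.8)], [0, np.float64(-4.0), np.float64(-0.9)], [0, np.float64(-4.6), np.float64(-0.9)], [0, np.float64(-5.2), np.float64(-0.9)], [0, np.float64(-5.8), np.float64(-0.9)], [0, np.float64(-6.4), np.float64(-0.8)], [0, np.float64(-7.0), np.float64(-0.8)], 
[0, np.float64(-0.6), np.float64(0.1)], [0, np.float64(-1.2), np.float64(0.2)], [0, np.float64(-1.8), np.float64(0.4)], [0, np.float64(-2.4), np.float64(0.6)], [0, np.float64(-3.0), np.float64(0.8)], [0, np.float64(-3.6), np.float64(1.1)], [0, np.float64(-4.2), np.float64(1.3)], [0, np.float64(-4.7), np.float64(1.6)], [0, np.float64(-5.3), np.float64(2.0)], [0, np.float64(-5.8), np.float64(2.3)], [0, np.float64(-6.3), np.float64(2.7)], [0, np.float64(-6.8), np.float64(3.1)], 
[0, np.float64(-0.3), np.float64(0.3)], [0, np.float64(-0.7), np.float64(0.6)], [0, np.float64(-1.0), np.float64(0.9)], [0, np.float64(-1.3), np.float64(1.3)], [0, np.float64(-1.6), np.float64(1.6)], [0, np.float64(-1.9), np.float64(2.0)], [0, np.float64(-2.2), np.float64(2.3)], [0, np.float64(-2.4), np.float64(2.7)], [0, np.float64(-2.7), np.float64(3.1)], [0, np.float64(-2.9), np.float64(3.5)], [0, np.float64(-3.2), np.float64(3.9)], [0, np.float64(-3.4), np.float64(4.3)],
```

Emit:
play_rows --gripper '[1, 1, 1, 1, 1, 1, 1, 1, 1, 1, 1, 1]' --delta_pos '[[0, -0.6, -0.2], [0, -1.1, -0.4], [0, -1.7, -0.5], [0, -2.3, -0.7], [0, -2.9, -0.8], [0, -3.5, -0.8], [0, -4.0, -0.9], [0, -4.6, -0.9], [0, -5.2, -0.9], [0, -5.8, -0.9], [0, -6.4, -0.8], [0, -7.0, -0.8]]' --turn '[[0, 0, 0], [0, 0, 0], [0, 0, 0], [0, 0, 0], [0, 0, 0], [0, 0, 0], [0, 0, 0], [0, 0, 0], [0, 0, 0], [0, 0, 0], [0, 0, 0], [0, 0, 0]]' --squeeze 20

```text
time: 42.28
position: [0.5776, 0.1995, 0.2034]
tool_rot: [0.751, 0.661, -0.0, -0.0]
ft_force: [3.0, 0.6, 2.9]
grip_width: 0.0104
grip_force: 20.0
```

Following well, with small forces. Continuing the arc.

Emit:
play_rows --gripper '[1, 1, 1, 1, 1, 1, 1, 1, 1, 1, 1, 1]' --delta_pos '[[0, -0.6, 0.1], [0, -1.2, 0.2], [0, -1.8, 0.4], [0, -2.4, 0.6], [0, -3.0, 0.8], [0, -3.6, 1.1], [0, -4.2, 1.3], [0, -4.7, 1.6], [0, -5.3, 2.0], [0, -5.8, 2.3], [0, -6.3, 2.7], [0, -6.8, 3.1]]' --turn '[[0, 0, 0], [0, 0, 0], [0, 0, 0], [0, 0, 0], [0, 0, 0], [0, 0, 0], [0, 0, 0], [0, 0, 0], [0, 0, 0], [0, 0, 0], [0, 0, 0], [0, 0, 0]]'

```text
time: 43.78
position: [0.5106, 0.2079, 0.1724]
tool_rot: [0.751, 0.661, -0.0, -0.0]
ft_force: [1.9, 4.9, 1.8]
grip_width: 0.0102
grip_force: 20.0
```

Emit:
play_rows --gripper '[1, 1, 1, 1, 1, 1, 1, 1, 1, 1, 1, 1]' --delta_pos '[[0, -0.3, 0.3], [0, -0.7, 0.6], [0, -1.0, 0.9], [0, -1.3, 1.3], [0, -1.6, 1.6], [0, -1.9, 2.0], [0, -2.2, 2.3], [0, -2.4, 2.7], [0, -2.7, 3.1], [0, -2.9, 3.5], [0, -3.2, 3.9], [0, -3.4, 4.3]]' --turn '[[0, 0, 0], [0, 0, 0], [0, 0, 0], [0, 0, 0], [0, 0, 0], [0, 0, 0], [0, 0, 0], [0, 0, 0], [0, 0, 0], [0, 0, 0], [0, 0, 0], [0, 0, 0]]'

```text
time: 45.28
position: [0.4774, 0.212, 0.1293]
tool_rot: [0.75, 0.661, 0.0, 0.0]
ft_force: [2.7, 2.7, 1.6]
grip_width: 0.0102
grip_force: 20.0
```

```bash
python3 - <<'E'
from h import *
snap('scene','s7');crop('s7',260,60,460,260,3,'s7c')
E
```

```text
(no output)
```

View pics/s7c.png

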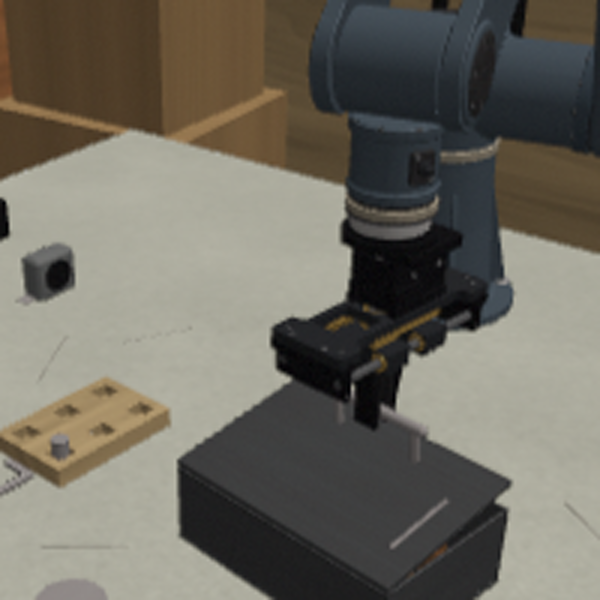

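The lid is almost shut, held by the handle. The last part goes slowly.

Emit:
play_rows --gripper '[1, 1, 1, 1, 1, 1, 1, 1, 1, 1, 1, 1]' --delta_pos '[[0, -0.1, 0.2], [0, -0.2, 0.4], [0, -0.3, 0.6], [0, -0.35, 0.8], [0, -0.4, 1.0], [0, -0.5, 1.15], [0, -0.6, 1.3], [0, -0.65, 1.45], [0, -0.7, 1.6], [0, -0.75, 1.7], [0, -0.8, 1.8], [0, -0.8, 1.8]]' --turn '[[0, 0, 0], [0, 0, 0], [0, 0, 0], [0, 0, 0], [0, 0, 0], [0, 0, 0], [0, 0, 0], [0, 0, 0], [0, 0, 0], [0, 0, 0], [0, 0, 0], [0, 0, 0]]'

```text
time: 46.82
position: [0.4699, 0.213, 0.1118]
tool_rot: [0.75, 0.661, 0.0, 0.0]
ft_force: [4.1, -0.6, 2.4]
grip_width: 0.0103
grip_force: 20.0
```

Emit:
play_rows --gripper '[1, 1, 1, 1, 1, 1]' --delta_pos '[[0, 0, 0.1], [0, 0, 0.2], [0, 0, 0.3], [0, 0, 0.3], [0, 0, 0.3], [0, 0, 0.3]]' --turn '[[0, 0, 0], [0, 0, 0], [0, 0, 0], [0, 0, 0], [0, 0, 0], [0, 0, 0]]'

```text
time: 47.58
position: [0.47, 0.213, 0.1113]
tool_rot: [0.75, 0.661, 0.001, 0.001]
ft_force: [1.0, -1.2, 21.3]
grip_width: 0.0101
grip_force: 20.0
```

Contact: 21 N with no further travel, so the lid is seated. I'll ease off, release and rise.

Emit:
play_rows --gripper '[1, 1, 0.6, 0.4, 0.4, 0.4, 0.4, 0.4, 0.4, 0.4, 0.4, 0.4]' --delta_pos '[[0, 0, -0.2], [0, 0, -0.2], [0, 0, -0.2], [0, 0, -0.2], [0, 0, -0.2], [0, 0, -0.2], [0, 0, -1], [0, 0, -2.5], [0, 0, -5], [0, 0, -8], [0, 0, -11], [0, 0, -14]]' --turn '[[0, 0, 0], [0, 0, 0], [0, 0, 0], [0, 0, 0], [0, 0, 0], [0, 0, 0], [0, 0, 0], [0, 0, 0], [0, 0, 0], [0, 0, 0], [0, 0, 0], [0, 0, 0]]'

```text
time: 49.08
position: [0.4692, 0.2131, 0.2508]
tool_rot: [0.751, 0.661, 0.001, 0.0]
ft_force: [0.8, -0.3, -0.3]
grip_width: 0.026
grip_force: 0.0
```

```bash
python3 g.py .4165 .2205 .15 -1.70; python3 - <<'E'
from h import *
c=snap('wrist','w8');print(robot.get_obs()['q']);snap('scene','s8');crop('s8',290,150,450,290,3,'s8c')
a=cv2.imread('pics/s8c.png');b=cv2.imread('pics/w8.png')[:240];o=np.zeros((600,800,3),np.uint8);o[:240,:640]=b;o[240:600,:411]=cv2.resize(a,(411,360));cv2.imwrite('pics/m8.png',o)
E
```

```text
[0.4692497  0.21310461 0.2508334 ] [ 0.06 -5.34 10.08] [ 0.001 -0.001  0.002]
[2.09408210e-01 3.39447226e-01 1.66613847e+00 7.73358113e-05
 1.12657999e+00 3.36131782e-01]
```

View pics/m8.png

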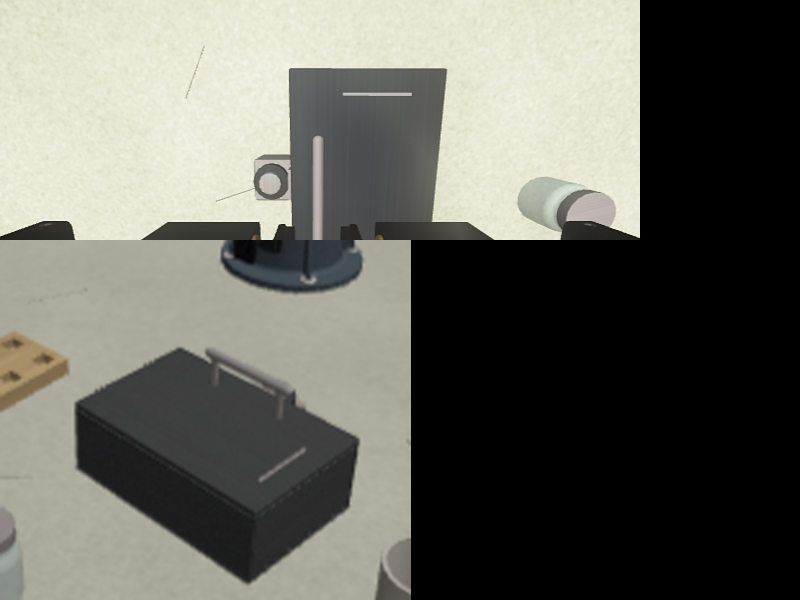

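The lid is flat and shut. The latch button is at wrist pixel (270,183).

```bash
python3 - <<'E'
from h import *
c=ld('w8');print(onz(c,270,184,.082),tri([(c,270,184),(ld('w4'),160+367/2,52),(ld('w5'),160+193*800/480/2,95*800/480/2)]))
E
python3 g.py .4155 .2205 .095 -1.70
```

```text
[0.41627088 0.21988668 0.082     ] (array([0.41706621, 0.22058751, 0.08492592]), [np.float64(0.0003025586355614875), np.float64(0.00046362648267623527), np.float64(0.0005598165723682273)])
[0.47167097 0.21371767 0.252946  ] [-0.09 -5.79 15.74] [ 0.009 -0.003  0.002]
```

Emit:
play_rows --gripper '[1, 1, 1, 1, 1, 1, 1, 1, 1]' --delta_pos '[[0, -2, 0], [0, -4, 0], [0, -5.5, 2], [0, -5.5, 6], [0, -5.5, 10], [0, -5.5, 13], [0, -5.5, 14], [0, -5.5, 14], [0, -5.5, 14]]' --turn '[[0, 0, 0], [0, 0, 0], [0, 0, 0], [0, 0, 0], [0, 0, 0], [0, 0, 0], [0, 0, 0], [0, 0, 0], [0, 0, 0]]'

```text
time: 50.3
position: [0.4156, 0.2203, 0.1095]
tool_rot: [0.751, 0.661, 0.001, 0.001]
ft_force: [0.7, -0.0, 0.1]
grip_width: 0.0006
grip_force: 0.0
```

```bash
python3 g.py .4155 .2205 .076 -1.70
```

```text
[0.41560239 0.22029012 0.10952084] [ 0.02 -0.02  3.35] [ 0.002 -0.001  0.002]
```

Emit:
play_rows --gripper '[1, 1, 1, 1, 1, 1, 1, 1]' --delta_pos '[[0, 0, 1.2], [0, 0, 2.2], [0, 0, 2.6], [0, 0, 2.8], [0, 0, 3.0], [0, 0, 3.2], [0, 0, 3.3], [0, 0, 3.3]]' --turn '[[0, 0, 0], [0, 0, 0], [0, 0, 0], [0, 0, 0], [0, 0, 0], [0, 0, 0], [0, 0, 0], [0, 0, 0]]'

```text
time: 51.3
position: [0.4143, 0.2199, 0.0763]
tool_rot: [0.75, 0.661, -0.0, -0.0]
ft_force: [-3.4, -1.7, 9.8]
grip_width: 0.0009
grip_force: 5.2
```

Emit:
play_rows --gripper '[1, 1, 1, 1]' --delta_pos '[[0, 0, 0.1], [0, 0, 0.2], [0, 0, 0.2], [0, 0, 0.2]]' --turn '[[0, 0, 0], [0, 0, 0], [0, 0, 0], [0, 0, 0]]'

```text
time: 51.8
position: [0.4143, 0.2199, 0.076]
tool_rot: [0.75, 0.661, 0.0, 0.0]
ft_force: [-5.2, -2.0, 27.0]
grip_width: 0.0003
grip_force: 13.3
```

The button has bottomed out: 27 N with no further travel. I'll let go and retreat.

Emit:
play_rows --gripper '[1, 1, 1, 1, 1, 1, 1, 1, 1, 1, 1, 1]' --delta_pos '[[0, 0, -0.3], [0, 0, -1], [0, 0, -2.5], [0, 0, -5], [0, 0, -8], [0, 0, -12], [0, 0, -16], [0, 0, -20], [0, 0, -20], [0, 0, -20], [0, 0, -20], [0, 0, -20]]' --turn '[[0, 0, 0], [0, 0, 0], [0, 0, 0], [0, 0, 0], [0, 0, 0], [0, 0, 0], [0, 0, 0], [0, 0, 0], [0, 0, 0], [0, 0, 0], [0, 0, 0], [0, 0, 0]]'

```text
time: 53.3
position: [0.4142, 0.2199, 0.2724]
tool_rot: [0.751, 0.661, -0.001, -0.001]
ft_force: [0.9, -0.7, 0.6]
grip_width: 0.0004
grip_force: 0.0
```

```bash
python3 - <<'E'
from h import *
c=snap('scene','s9');crop('s9',150,100,480,320,2.4,'s9c')
E
```

```text
(no output)
```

View pics/s9c.png

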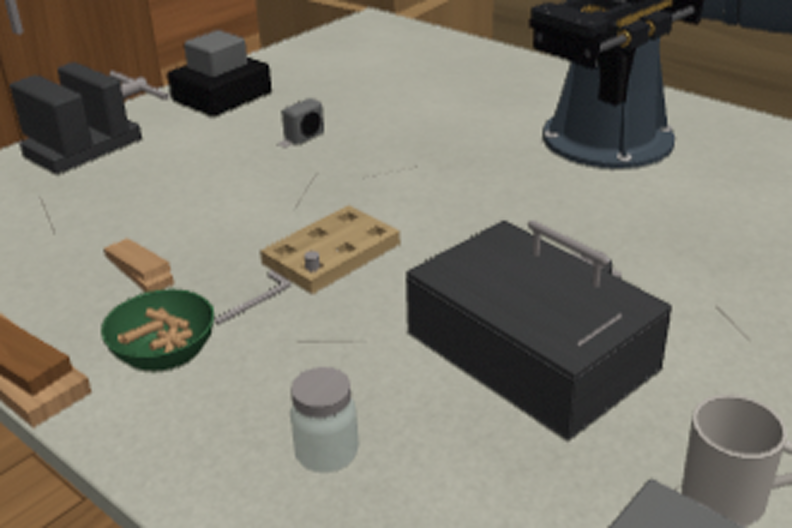

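The box is shut, the tray holds only the spacer (312,262), and everything else is in place with the arm clear. Handing in.

```bash
python3 -c "
from rig import robot
print(robot.hand_in())"
```

```text
the job is handed in; nothing more can be done
None
```

All four pegs and the torch are in the lockbox, the lid was lowered gently until shut, the latch button was pressed fully and released, and the job is handed in at about 53 s of the 210 s; no verdict was returned.

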